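# Slide the outer rotor into the oil pump

### The job

The oil pump's outer rotor, the dark lobed ring, is lying on the machined face of the aluminium pump body. Push it along the face with your fingertips until it drops into its round pocket, then press down on it with a fingertip to make sure it sits flat on the pocket's floor. Only push it, without forcing it and without lifting it, keep it on the pump, and leave the other parts and tools where they are.

Things in the scene. Friction and masses are not known exactly. Their poses are not given: they have to be found in the camera images.
- rotor: outer rotor: dark steel ring, outer diameter 84 mm, 12 mm thick, about 0.27 kg; six half-round lobes inside reach in to 21 mm from the axis (clear bore 41 mm wide), between the lobes the bore is 33 mm from the axis. Origin at the centre of its underside, z axis up along the ring's axis. At the start it lies flat and loose on the face of the pump, beside the pocket or overlapping it
- pump: the oil pump, a pale aluminium casting fixed on a black mat, 205 mm long (its x), 120 mm wide, 34 mm high. Origin under its middle, z up. Flat top face 34 mm above the origin, from x = -105 to +100 mm: pocket in the -x half (round end, 60 mm radius), plain face 106 mm wide in the +x half, where the rotor starts. Nothing rises above the face; loose parts up to 36 mm high stand on the mat on its +y side
- pump_pocket (a point): centre of the floor of the rotor's pocket, at x = -45 mm, y = 0 in the pump's frame, z up. The pocket is a round, flat-floored recess of 88 mm diameter and 12 mm depth with a plain rim level with the face, so a seated rotor is flush with the face; black kidney-shaped ports are marked on its floor
- inner_rotor: bystander: inner rotor, dark steel five-lobed star 48 mm across, 12 mm thick, standing on the mat; origin at the centre of its underside
- plunger: bystander: steel relief-valve plunger, 17 mm diameter, 36 mm high, upright on the mat; origin at the centre of its underside
- socket: bystander: steel socket, 26 mm diameter, 36 mm high, upright on the mat; origin at the centre of its underside
- cover: bystander: aluminium pump cover plate, 143 by 116 mm, 8 mm thick, flat on the bench; origin at the centre of its underside
- oil: bystander: white oil bottle with yellow label and red cap, 52 mm diameter, 135 mm high; origin at the centre of its underside
- driver: bystander: red screwdriver, 200 mm long, 26 mm thick handle, lying on the bench; origin under its middle
- knife: bystander: yellow cutter, 150 by 24 by 18 mm, lying on the bench; origin at the centre of its underside
There are look-alikes about, which are no part of the job. There is more than one size of the pump; the job needs the smallest.

How it is judged:
By the outcome, as a careful person would: the job done as asked, in the order asked, and still so for the second after the job is handed in, with the robot touching nothing.
It also fails if it takes over 45 s, if anything falls off the work surface, if the arm or the gripper's body presses on something with over 40 N, if the wrist force passes 120 N, or if a joint passes its speed limit or range.

### The arm

A 7-joint arm with a two-finger parallel gripper is mounted at the origin on the work surface. World frame = base frame: x ahead of the robot, y to its left, z up, the work surface at z = 0. Lengths are in m, angles in degrees, forces in N, time in s.
With the tool pointing down it reaches from about 0.35 to 0.775 m from the base axis. Payload 3.1 kg.
Tool frame: the origin (TCP) lies midway between the tips of the shut fingers; the grasp point (between the pads) lies 19 mm behind it; y points along the fingers, x is the direction in which the jaws open and shut, and the axes are right-handed (so a half turn about y gives the same grasp; the last joint's range is limited). The gripper opens to 85 mm and grips with 20 to 120 N. Pads are 22 mm wide; open, the fingers measure 114 mm over their backs; the gripper's body (76 mm by 85 mm) begins 54 mm behind the grasp point. The pads swing forward as they close: fully open they stand 13 mm farther back than shut.
Start: joints at [72.21, 17.813, 0.802, 86.603, -0.252, 75.585, -1.558], TCP at [0.146, -0.53, 0.231] pointing down, gripper open.
Joint ranges: [-154.91, 154.91], [-16.99, 109.72], [-72.82, 74.43], [7.12, 147.25], [-82.49, 262.49], [11.32, 116.49], [-174.64, 174.64]. Speed limits (degrees/s): [159.86, 159.86, 180, 180, 180, 180, 180].

### API

Orientations are given as a 3x3 rotation matrix whose columns are the frame's x, y, z axes.
In Python, from workcell import arm gives the robot as it stands. The module is installed in compiled form; this text tells all that it offers.
- The arm moves only by the shell command python3 -m creep 'ROWS'. ROWS is JSON, a list of rows, each a list of 3 entries, a list of its own where there are three numbers: the turn, a rotation vector about the tool's x, y, z in degrees, then the shift along the tool's x, y, z in cm, then the finger opening in cm, from 0 to 8.54. In form: [[[ax, ay, az], [x, y, z], grip], ...]. A call has 1 to 20 rows; each row is the pose to reach, as a shift and turn from the pose commanded when the call began, along the tool's axes at that moment; what a row does not reach only later rows make up. A row lasts 1/12 s, in which the tool goes at most 41.7 mm and 7.16 degrees, less where a joint would pass 70% of its speed; a pose out of reach is approached as far as the arm can. A call with a gripper value outside its range is refused whole. The fingers move at their own pace and stop on an object; the grip force is fixed at half the most. Time passes only in rows, so rows that repeat a pose let the fingers close. It gives the time, the measured TCP pose, the force and the opening at its end, in the units of the state.
- arm.get_obs(): the state, without advancing time (a new reading comes with each control period).
- arm.get_image(name): name is "side" or "top"; returns a dict with "frame" (400x640x3 uint8, red, green, blue), "intrinsics" (3x3 intrinsics, pixels), "T" (4x4, takes a point from camera to world coordinates). Camera axes: x right, y up, looking along -z (the intrinsics and any distortion apply to the point x, -y, -z); pixel columns grow to the right and rows downward; lengths in m; the calibration is good to about 2 mm. A picture is of the moment at which its call begins. There is no depth.
- arm.close_job(): hands the job in, once; it reports no verdict.
The state is a dict: "clock": time; "joints": joint angles; "qvel": joint speeds; "joint_torque": joint torques, N m; "ee_pos": TCP position; "orientation": TCP orientation; "ft_force": force on the tool from outside, world axes, zero at the start; "wrist_torque": the same for the moment, N m; "opening": finger opening in m.
Only numpy, scipy, OpenCV 4.12 (cv2) and the standard library are available. Lean on these libraries where they do the work, as an engineer would, in place of code of your own. Each camera call takes 0.05 s, during which the arm holds its last target. There are 200 camera calls.

## Working session

There is one attempt and no reset: what is moved stays moved. The work goes in short steps, Python scripts to look and compute and a shell command to move; the robot and the scene stay as the last step left them, time stands still between calls to the robot, and variables do not carry over. Pictures are saved under pics/ and viewed, about 8 in all and at most 12, crops included, and the job is handed in when it is done.

```bash
mkdir -p pics
cat > h.py <<'E'
import numpy as np, cv2
from workcell import arm
def shot(n,f=None):
    d=arm.get_image(n)
    if f: cv2.imwrite('pics/'+f,d['frame'][:,:,::-1])
    return d
def ray(d,u,v,z):
    K=np.array(d['intrinsics']);T=np.array(d['T'])
    p=np.linalg.inv(K)@[u,v,1]; r=T[:3,:3]@[p[0],-p[1],-p[2]]; o=T[:3,3]
    return o+r*(z-o[2])/r[2]
def proj(d,P):
    K=np.array(d['intrinsics']);T=np.array(d['T'])
    c=T[:3,:3].T@(np.array(P)-T[:3,3]); q=K@[c[0],-c[1],-c[2]]; return q[:2]/q[2]
def st():
    o=arm.get_obs(); print(o['clock'],np.round(o['ee_pos'],4),np.round(o['orientation'],3).tolist(),np.round(o['ft_force'],1),o['opening'])
E
python3 - <<'E'
from h import *
for n in('top','side'):
    d=shot(n,n+'0.png'); print(d['intrinsics'],np.round(d['T'],3).tolist(),[k for k in d])
st()
E
```

```text
[[394.48535976   0.         315.66817198]
 [  0.         394.48535976 195.194305  ]
 [  0.           0.           1.        ]] [[0.002, 0.995, -0.096, 0.35], [-1.0, 0.002, -0.006, 0.027], [-0.006, 0.096, 0.995, 1.096], [0.0, 0.0, 0.0, 1.0]] ['frame', 'intrinsics', 'T']
[[383.57355322   0.         319.44858322]
 [  0.         383.57355322 205.59479357]
 [  0.           0.           1.        ]] [[-0.678, 0.553, -0.484, -0.075], [-0.735, -0.512, 0.445, 0.524], [-0.002, 0.657, 0.754, 0.884], [0.0, 0.0, 0.0, 1.0]] ['frame', 'intrinsics', 'T']
0.1 [ 0.1459 -0.5296  0.2303] [[0.266, -0.001, 0.964], [-0.964, 0.002, 0.266], [-0.002, -1.0, -0.0]] [0.3 0.6 0.4] 0.08555437024073632
```

View pics/top0.png

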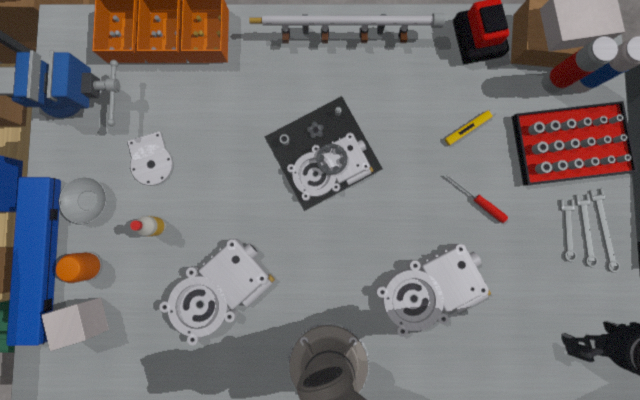

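View pics/side0.png

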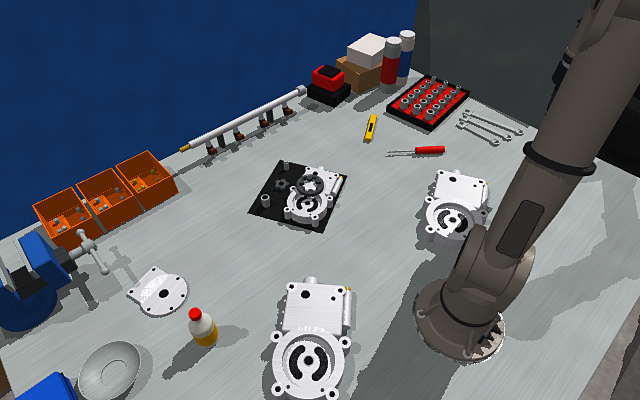

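The smallest pump sits on the mat, at about (325,165) in the top picture and (312,190) in the side picture. The rotor is at about (332,157) in the top picture. Next I'll zoom in on both.

Run:
```python
import cv2,numpy as np
a=cv2.imread('pics/top0.png')[95:215,260:390];b=cv2.imread('pics/side0.png')[150:245,240:360]
a=cv2.resize(a,None,fx=6,fy=6,interpolation=cv2.INTER_CUBIC)
b=cv2.resize(b,None,fx=6,fy=6,interpolation=cv2.INTER_CUBIC)
cv2.imwrite('pics/za.png',a[:600]);cv2.imwrite('pics/zb.png',b)
```

```text
(no output)
```

View pics/za.png

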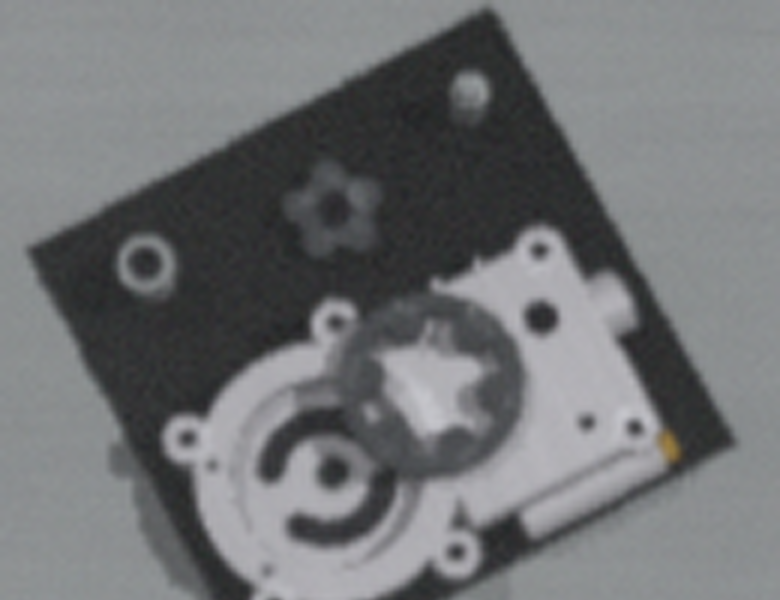

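The zoomed view (6x, origin (260,95)) shows the rotor centre at about zoom (431,385), which is px (331.8,159.2). The pocket centre is near zoom (325,473), px (314.2,173.8). The socket, star and plunger lie on the +y (upper-left) side.

```bash
cat > fit.py <<'E'
from h import *
def circ(c,r,z,n=60):
    t=np.linspace(0,2*np.pi,n); return [(c[0]+r*np.cos(a),c[1]+r*np.sin(a),z) for a in t]
def overlay(d,items,crop,f,k=6):
    x0,y0,w,h=crop
    im=cv2.resize(d['frame'][y0:y0+h,x0:x0+w,::-1],None,fx=k,fy=k,interpolation=cv2.INTER_CUBIC)
    for pts,col in items:
        q=np.array([(proj(d,p)-[x0,y0]+.5)*k-.5 for p in pts]).round().astype(int)
        cv2.polylines(im,[q],False,col,1)
    cv2.imwrite('pics/'+f,im)
def pump(pk,th,zf):
    ex=np.array([np.cos(th),np.sin(th)]);ey=np.array([-ex[1],ex[0]])
    W=lambda x,y:(*(pk+ex*(x+.045)+ey*y),zf)
    rect=[W(-.03,-.053),W(.1,-.053),W(.1,.053),W(-.03,.053)]
    return [(circ(pk,.044,zf),(0,0,255)),(circ(pk,.06,zf),(0,255,0)),(rect,(0,255,0))]
E
python3 - <<'E'
from fit import *
F=.037
d=shot('top');s=shot('side')
r=ray(d,331.8-.4,159.2-.4,F+.012)[:2];p=ray(d,313.8,173.4,F)[:2]
th=np.arctan2(-.887,.463)
ex=np.array([np.cos(th),np.sin(th)]);v=r-p
print(r,p,v@ex,v@[-ex[1],ex[0]],np.linalg.norm(v))
it=pump(p,th,F)+[(circ(r,.042,F+.012),(255,255,0))]
overlay(d,it,(275,120,105,85),'o1.png',5);overlay(s,it,(270,150,90,85),'o2.png',5)
a=cv2.imread('pics/o1.png');b=cv2.imread('pics/o2.png')
a=cv2.resize(a,None,fx=.75,fy=.75);b=cv2.resize(b,(405,383))
h=max(a.shape[0],b.shape[0]);o=np.zeros((h,a.shape[1]+b.shape[1],3),np.uint8)
o[:a.shape[0],:a.shape[1]]=a;o[:b.shape[0],a.shape[1]:]=b;cv2.imwrite('pics/o.png',o);print(o.shape)
E
```

```text
[ 0.5490201  -0.00834376] [0.51112725 0.03901854] 0.05952089723743439 0.011675576962544546 0.06065522488094101
(383, 799, 3)
```

View pics/o.png

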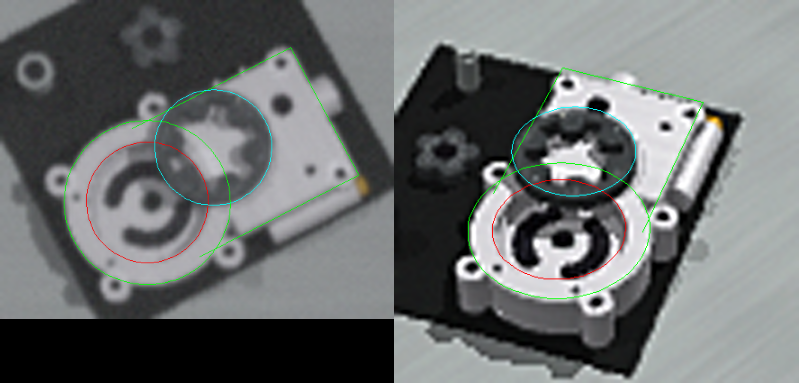

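The overlay agrees in both views: pump face at z≈0.037, pocket at (0.511,0.039), rotor at (0.549,-0.008). The push is 61 mm along (-0.625,0.781). I'll use the fingers 5 cm apart as a two-point pusher with tool z along the push, and approach behind the rotor.

```bash
python3 -m creep '[[[0,-113.3,0],[-33.1,8,55.5],5],[[0,-113.3,0],[-33.1,8,55.5],5],[[0,-113.3,0],[-33.1,8,55.5],5],[[0,-113.3,0],[-33.1,8,55.5],5],[[0,-113.3,0],[-33.1,8,55.5],5],[[0,-113.3,0],[-33.1,8,55.5],5],[[0,-113.3,0],[-33.1,8,55.5],5],[[0,-113.3,0],[-33.1,8,55.5],5],[[0,-113.3,0],[-33.1,8,55.5],5],[[0,-113.3,0],[-33.1,8,55.5],5],[[0,-113.3,0],[-33.1,8,55.5],5],[[0,-113.3,0],[-33.1,8,55.5],5],[[0,-113.3,0],[-33.1,8,55.5],5],[[0,-113.3,0],[-33.1,8,55.5],5],[[0,-113.3,0],[-33.1,8,55.5],5],[[0,-113.3,0],[-33.1,8,55.5],5],[[0,-113.3,0],[-33.1,8,55.5],5],[[0,-113.3,0],[-33.1,8,55.5],5],[[0,-113.3,0],[-33.1,8,55.5],5],[[0,-113.3,0],[-33.1,8,55.5],5]]'; python3 -c "
from h import *
st()"
```

```text
clock: 1.87
ee_pos: [0.5925, -0.066, 0.1512]
orientation: [[0.782, -0.001, -0.623], [0.623, -0.002, 0.782], [-0.002, -1.0, -0.001]]
ft_force: [-0.8, -1.0, 0.3]
opening: 0.0504
1.8667 [ 0.5925 -0.066   0.1512] [[0.782, -0.001, -0.623], [0.623, -0.002, 0.782], [-0.002, -1.0, -0.001]] [-0.8 -1.   0.3] 0.0503937069140731
```

```bash
python3 -m creep '[[[0,0,0],[0.2,4,0],5],[[0,0,0],[0.2,8,0],5],[[0,0,0],[0.2,9.5,0],5],[[0,0,0],[0.2,10.4,0],5],[[0,0,0],[0.2,10.9,0],5],[[0,0,0],[0.2,10.9,0],5],[[0,0,0],[0.2,10.9,0.5],5],[[0,0,0],[0.2,10.9,1],5],[[0,0,0],[0.2,10.9,1.5],5],[[0,0,0],[0.2,10.9,1.5],5]]'
python3 - <<'E'
from fit import *
F=.037;p=np.array([.5111,.039])
d=shot('top');s=shot('side')
it=pump(p,np.arctan2(-.887,.463),F)
overlay(d,[],(290,120,80,80),'a1.png',5);overlay(s,[],(270,140,80,80),'a2.png',5)
cv2.imwrite('pics/a.png',np.hstack([cv2.imread('pics/a1.png'),cv2.imread('pics/a2.png')]))
E
```

```text
clock: 2.7
ee_pos: [0.5853, -0.0487, 0.0436]
orientation: [[0.779, 0.001, -0.627], [0.627, 0.001, 0.779], [0.002, -1.0, -0.0]]
ft_force: [-0.4, 0.3, 0.3]
opening: 0.0502
```

View pics/a.png

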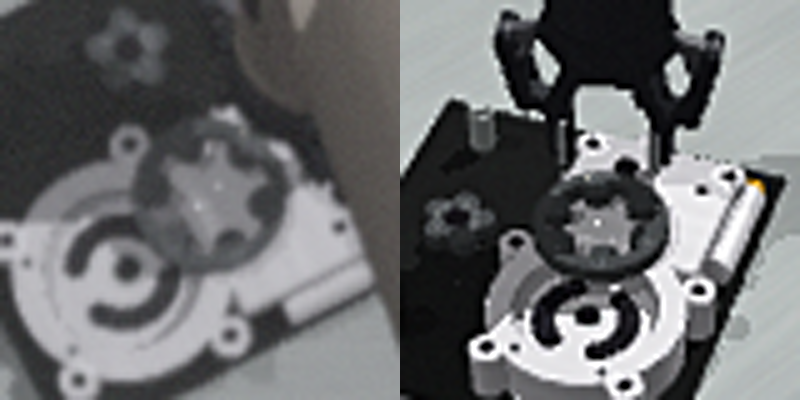

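The side view shows the fingers straddling behind the rotor, at composite px (565,140) and (660,150), with a gap. They are still high, so I'm lowering a little and shifting sideways by 3 mm.

```bash
python3 -m creep '[[[0,0,0],[-0.2,0.2,0],5],[[0,0,0],[-0.3,0.4,0],5],[[0,0,0],[-0.3,0.4,0],5],[[0,0,0],[-0.3,0.4,0],5]]';  python3 -m creep '[[[0,0,0],[0,0.1,0],5],[[0,0,0],[0,0.2,0],5],[[0,0,0],[0,0.2,0],5],[[0,0,0],[0,0.2,0],5]]'
```

```text
clock: 3.13
ee_pos: [0.5828, -0.0531, 0.0379]
orientation: [[0.781, -0.001, -0.625], [0.625, -0.0, 0.781], [-0.001, -1.0, 0.0]]
ft_force: [0.4, 0.1, -0.3]
opening: 0.0503
clock: 3.47
ee_pos: [0.583, -0.0526, 0.0362]
orientation: [[0.78, -0.0, -0.625], [0.625, 0.0, 0.78], [-0.0, -1.0, 0.0]]
ft_force: [-0.4, -1.2, -0.1]
opening: 0.0504
```

```bash
python3 -m creep '[[[0,0,0],[0.1,0,0.4],5],[[0,0,0],[0.1,0,0.8],5],[[0,0,0],[0.1,0,1.0],5],[[0,0,0],[0.1,0,1.2],5],[[0,0,0],[0.1,0,1.4],5],[[0,0,0],[0.1,0,1.6],5],[[0,0,0],[0.1,0,1.8],5],[[0,0,0],[0.1,0,2.0],5],[[0,0,0],[0.1,0,2.2],5],[[0,0,0],[0.1,0,2.4],5],[[0,0,0],[0.1,0,2.6],5],[[0,0,0],[0.1,0,2.8],5],[[0,0,0],[0.1,0,3.0],5],[[0,0,0],[0.1,0,3.2],5],[[0,0,0],[0.1,0,3.4],5],[[0,0,0],[0.1,0,3.6],5],[[0,0,0],[0.1,0,3.8],5],[[0,0,0],[0.1,0,4.0],5],[[0,0,0],[0.1,0,4.0],5],[[0,0,0],[0.1,0,4.0],5]]'
cat > look.py <<'E'
from fit import *
import sys
F=.037;p=np.array([.5111,.039]);n=sys.argv[1]
d=shot('top');s=shot('side')
it=[(circ(p,.044,F),(0,0,255))]
overlay(d,it,(275,130,80,80),'a1.png',5);overlay(s,it,(270,140,80,80),'a2.png',5)
cv2.imwrite('pics/'+n,np.hstack([cv2.imread('pics/a1.png'),cv2.imread('pics/a2.png')]))
E
python3 look.py b.png
```

```text
clock: 5.13
ee_pos: [0.5584, -0.0203, 0.0362]
orientation: [[0.78, -0.001, -0.626], [0.626, 0.001, 0.78], [-0.0, -1.0, 0.001]]
ft_force: [-0.5, 0.0, 0.2]
opening: 0.0497
```

View pics/b.png

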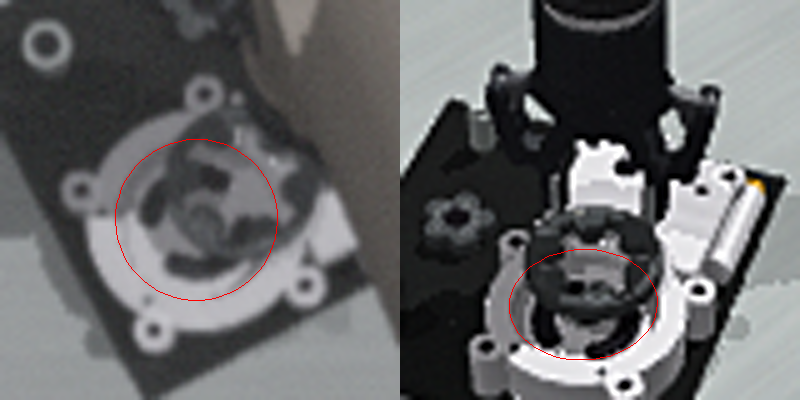

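The rotor followed the fingers straight. In the side half its centre is at about (590,262), against (583,305) for the pocket, so it is about 31 mm short and its leading edge has reached into the recess. I'll continue slowly.

```bash
python3 -m creep '[[[0,0,0],[0,0,0.2],5],[[0,0,0],[0,0,0.4],5],[[0,0,0],[0,0,0.6],5],[[0,0,0],[0,0,0.8],5],[[0,0,0],[0,0,1.0],5],[[0,0,0],[0,0,1.2],5],[[0,0,0],[0,0,1.4],5],[[0,0,0],[0,0,1.6],5],[[0,0,0],[0,0,1.8],5],[[0,0,0],[0,0,2.0],5],[[0,0,0],[0,0,2.2],5],[[0,0,0],[0,0,2.4],5],[[0,0,0],[0,0,2.5],5],[[0,0,0],[0,0,2.6],5],[[0,0,0],[0,0,2.7],5],[[0,0,0],[0,0,2.8],5],[[0,0,0],[0,0,2.8],5]]'; python3 -m creep '[[[0,0,0],[0,0,0.1],5],[[0,0,0],[0,0,0.2],5],[[0,0,0],[0,0,0.2],5],[[0,0,0],[0,0,0.2],5]]'; python3 look.py c.png
```

```text
clock: 6.65
ee_pos: [0.54, 0.0023, 0.0356]
orientation: [[0.78, -0.002, -0.626], [0.626, 0.001, 0.78], [-0.001, -1.0, 0.003]]
ft_force: [-0.5, 0.8, -0.7]
opening: 0.0499
clock: 6.98
ee_pos: [0.5394, 0.0031, 0.036]
orientation: [[0.78, -0.001, -0.626], [0.626, 0.0, 0.78], [-0.001, -1.0, 0.001]]
ft_force: [-1.2, 0.1, 0.5]
opening: 0.0503
```

View pics/c.png

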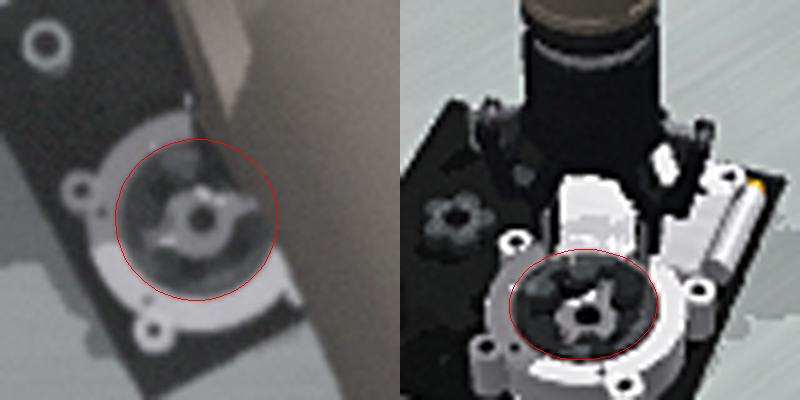

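The rotor has dropped in: its outline fills the red pocket circle in both views, with the pump's central boss visible through the bore. Next I'll rise, centre over the ring, and press with both tips on opposite sides of it.

```bash
python3 -m creep '[[[0,0,0],[0,-0.5,-0.3],4.6],[[0,0,0],[0,-2,-0.3],4.6],[[0,0,0],[0,-3,0],4.6],[[0,0,0],[0,-3,2],4.6],[[0,0,0],[0,-3,4.6],4.6],[[0,0,0],[0,-2,4.6],4.6],[[0,0,0],[0,-1,4.6],4.6],[[0,0,0],[0,-0.5,4.6],4.6],[[0,0,0],[0,-0.2,4.6],4.6],[[0,0,0],[0,0,4.6],4.6],[[0,0,0],[0,0,4.6],4.6],[[0,0,0],[0,0,4.6],4.6]]'; python3 -m creep '[[[0,0,0],[0,0.05,0],4.6],[[0,0,0],[0,0.1,0],4.6],[[0,0,0],[0,0.15,0],4.6],[[0,0,0],[0,0.2,0],4.6],[[0,0,0],[0,0.2,0],4.6]]'
```

```text
clock: 8.08
ee_pos: [0.5117, 0.038, 0.0362]
orientation: [[0.781, 0.0, -0.625], [0.625, 0.0, 0.781], [0.0, -1.0, -0.0]]
ft_force: [0.9, -0.4, 0.4]
opening: 0.0461
clock: 8.5
ee_pos: [0.5115, 0.0385, 0.0347]
orientation: [[0.78, 0.0, -0.625], [0.625, -0.0, 0.78], [0.0, -1.0, -0.001]]
ft_force: [-1.0, 0.5, 4.4]
opening: 0.0457
```

```bash
python3 -m creep '[[[0,0,0],[0,0.05,0],4.6],[[0,0,0],[0,0.1,0],4.6],[[0,0,0],[0,0.1,0],4.6],[[0,0,0],[0,0.1,0],4.6]]'; python3 -m creep '[[[0,0,0],[0,0.05,0],4.6],[[0,0,0],[0,0.1,0],4.6],[[0,0,0],[0,0.1,0],4.6],[[0,0,0],[0,0.1,0],4.6]]'
```

```text
clock: 8.83
ee_pos: [0.5116, 0.0385, 0.0347]
orientation: [[0.78, 0.001, -0.625], [0.625, -0.001, 0.78], [-0.0, -1.0, -0.001]]
ft_force: [-3.3, -1.3, 11.0]
opening: 0.0459
clock: 9.17
ee_pos: [0.5116, 0.0385, 0.0346]
orientation: [[0.78, 0.001, -0.625], [0.625, -0.002, 0.78], [-0.0, -1.0, -0.002]]
ft_force: [-4.9, -1.3, 16.8]
opening: 0.0462
```

Contact is rigid: 17 N with no further movement. I'll retract clear and look.

```bash
python3 -m creep '[[[0,0,0],[0,-0.5,0],4.6],[[0,0,0],[0,-2,0],4.6],[[0,0,0],[0,-4,0],4.6],[[0,0,0],[0,-4,-3],4.6],[[0,0,0],[0,-4,-6],4.6],[[0,0,0],[0,-4,-8],4.6],[[0,0,0],[0,-3,-8],4.6],[[0,0,0],[0,-1.5,-8],4.6],[[0,0,0],[0,-0.8,-8],4.6],[[0,0,0],[0,-0.4,-8],4.6],[[0,0,0],[0,-0.4,-8],4.6],[[0,0,0],[0,-0.3,-8],4.6],[[0,0,0],[0,-0.2,-8],4.6],[[0,0,0],[0,-0.15,-8],4.6],[[0,0,0],[0,-0.15,-8],4.6],[[0,0,0],[0,-0.15,-8],4.6]]';  python3 -m creep '[[[0,0,0],[0,-1,0],4.6],[[0,0,0],[0,-4,0],4.6],[[0,0,0],[0,-8,0],4.6],[[0,0,0],[0,-12,-4],4.6],[[0,0,0],[0,-16,-8],4.6],[[0,0,0],[0,-18,-12],4.6],[[0,0,0],[0,-18,-16],4.6],[[0,0,0],[0,-18,-20],4.6],[[0,0,0],[0,-18,-24],4.6],[[0,0,0],[0,-18,-27],4.6],[[0,0,0],[0,-18,-27],4.6],[[0,0,0],[0,-18,-27],4.6]]'; python3 look.py e.png
```

```text
clock: 10.5
ee_pos: [0.5615, -0.0232, 0.0348]
orientation: [[0.78, 0.001, -0.626], [0.626, 0.0, 0.78], [0.001, -1.0, -0.0]]
ft_force: [-1.9, 0.6, 4.9]
opening: 0.0462
clock: 11.5
ee_pos: [0.7308, -0.2393, 0.2111]
orientation: [[0.784, -0.001, -0.621], [0.621, -0.001, 0.784], [-0.002, -1.0, -0.0]]
ft_force: [0.5, 0.0, -0.5]
opening: 0.0459
```

View pics/e.png

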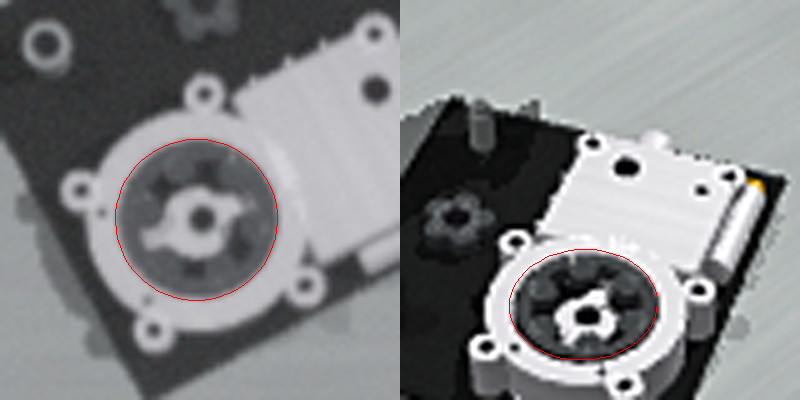

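The rotor is seated inside the pocket outline in both views. The face touched at TCP z 0.0348 and the pressed rotor at 0.0346, so it is flush. The other parts are where they were, so I'm handing in.

```bash
python3 -c "
from workcell import arm
print(arm.close_job())"
```

```text
the job is handed in; nothing more can be done
None
```

The outer rotor is in its pocket on the smallest pump and sits flush with the face. I pushed it about 61 mm along the face with two spread fingertips until it dropped in. I then pressed it down with both tips on opposite sides, up to about 17 N.

- **Flatness:** the pressed rotor touched at TCP height 34.6 mm. A light touch (about 5 N) on the plain face beside it read 34.8 mm, so the two are level to within 0.2 mm.
- **Position:** the last pictures from both cameras show the rotor filling the pocket outline, with the gripper well clear.
- **Other parts:** the socket, inner rotor and plunger look unmoved in the last close-up. I did not look again at the cover, bottle, screwdriver and cutter. The arm was not seen to touch them.
- **Limits:** the last move ended at 11.5 s on the robot's clock, and the highest wrist force I read was about 18 N, at the ends of moves only. None of my checks failed or disagreed.

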